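# Park the burnishing wheel with its seam on top

## Task

The red seam on the cork burnishing wheel is out of sight inside the stand: stroke the rim round with your fingertips, pressing only lightly because the axle is delicately sprung, until the red seam stands at the top, level with the two brass pointers. Let the wheel come to rest, then gently swing the steel brake arm down until its felt pad bears on the rim, and leave the wheel parked so, hands off. Leave the magnifier, wrench, burnisher and reed pan where they are.

Things in the scene. Friction and masses are not known exactly. Their poses are not given: they have to be found in the camera images.
- stand: Dark wooden wheel stand fixed to the bench, 210 x 105 mm. Origin on the bench under the wheel's centre; x along the slot (way the rim's top travels), y along the axle, z up. Two round cheeks of radius 67 mm about the axle, 32 to 44 mm either side of the middle, rise 7 mm above the rim; between them a 64 mm wide slot bares the upper rim. The slot's end walls are 85 mm high.
- stand_top (a point): Point on the mid-plane over the axle, 145 mm above the bench, between the two brass pointers on the cheeks (12 mm long in x, tops 159 mm up): where the red seam should stand. Axes as the stand.
- stand_axle (a point): Axle centre at rest, 85 mm above the bench. The axle is sprung downward: about 4 N per mm, bottoming after 7 mm. Fingers pressing the wheel with more than 14 N damage it; 2 to 8 N is enough to turn it (cork on fingertip: friction about 1).
- wheel (a joint): Cork wheel's angle (rad, endless): 0 or a full turn = red seam at the top; grows as the rim's top moves to the stand's +x. Starts at 1.9 to 4.4, seam hidden below. 60 mm wide, 0.6 kg. Rim worn out of true: radius 57 to 63 mm round the turn, 60 at the seam, elsewhere not told, so its height changes as it turns. Bearing drag 0.035 Nm (0.6 N at the rim) soon stops it.
- wheel_mark (a point): The middle of the red seam, a 6 mm wide stripe straight across the rim, 60 mm from the axle; z points radially outward, y along the axle. Dark thin lines lie every 45 degrees round the rim.
- brake (a joint): Brake arm's angle (rad): 0 = open, nearly upright (leaning 5 degrees toward the wheel); starts at 0 to 0.12; grows as it swings toward the stand's -x and down. Its pad meets the rim at about 0.75; stop at 0.86. Friction 0.25 Nm (about 4 N at the press point) keeps it where it is left, the pad still bearing on the rim. Never press it with more than 25 N.
- brake_hinge (a point): Pivot of the brake arm, 81 mm toward +x of the axle line and 96 mm above the bench, on the mid-plane.
- brake_press (a point): Press point on the outer (+x, later upper) flat face of the dark steel brake arm, 68 mm along the arm from its pivot (the face lies 17 mm outside the pivot line) and 10 mm short of its free end; the arm is 20 mm wide (y) and 10 mm thick. Pushing here toward the stand's -x, then downward along an arc about the hinge, closes the brake.
- magnifier: Glass magnifier on a brass stand, 68 mm foot, 150 mm tall, loose. Origin under its foot. Leave alone.
- reed_wrench: Red plastic reed wrench, 130 mm, lying loose on the bench. Leave alone.
- burnisher: Flat steel burnisher with a wooden grip, 170 mm, lying loose. Leave alone.
- reed_pan: Cracked mahogany hexagonal reed pan, 170 mm across, 22 mm thick, loose. Leave alone.
Things that resemble listed ones, but are neither listed nor needed, are in the scene too. Several things have the shape of the stand; the one meant has the colours described above.

How it is judged:
By the outcome, as a careful person would: the job done as asked, in the order asked, and still so for the second after the job is handed in, with the robot touching nothing.
It also fails if it takes over 72 s, if anything falls off the work surface, if the arm or the gripper's body presses on something with over 40 N, if the wrist force passes 120 N, or if a joint passes its speed limit or range.

## Robot

A 7-joint arm with a two-finger parallel gripper is mounted at the origin on the work surface. World frame = base frame: x ahead of the robot, y to its left, z up, the work surface at z = 0. Lengths are in mm, angles in rad, forces in N, time in s.
With the tool pointing down it reaches from about 350 to 900 mm from the base axis. Payload 19.9 kg.
Tool frame: the origin (TCP) lies midway between the tips of the shut fingers; the grasp point (between the pads) lies 19 mm behind it; z points along the fingers, y is the line along which they close (so a half turn about z gives the same grasp; the last joint's range is limited). The gripper opens to 94 mm and grips with 3 to 60 N. Pads are 16 mm wide; open, the fingers measure 119 mm over their backs; the gripper's body (75 mm by 177 mm) begins 78 mm behind the grasp point.
Start: joints at [1.125, 0.417, -0.01, 1.614, 0.005, 1.111, -0.053], TCP at [245.564, -574.715, 205.425] pointing down, gripper open.
Joint ranges: [-2.81, 2.81], [-0.39, 2.02], [-1.27, 1.25], [0.06, 2.57], [-1.19, 4.33], [0.19, 2], [-2.82, 2.82]. Speed limits (rad/s): [1.89, 1.89, 2.39, 2.39, 3.01, 3.01, 3.01].

## Interface

Orientations are given as a unit quaternion [x, y, z, w].
In Python, from cell import arm gives the robot as it stands.
- The arm moves only by the tool apply_moves, never from a script. Its argument "plan" is a list of rows, each an object of numbers: "dx", "dy", "dz": the shift along the tool's x, y, z in mm; "turn": the turn about the tool's z in rad; "grip": the finger opening in mm, from 0 to 94. In form: [{"dx": .., "dy": .., "dz": .., "turn": .., "grip": ..}, ...]. A call has 1 to 12 rows; each row shifts and turns the commanded pose from where the row before left it, along the tool's axes as they then stand; what a row does not reach is not made up. A row lasts 1/12 s, in which the tool goes at most 41.7 mm and 7.16 degrees, less where a joint would pass 70% of its speed; a pose out of reach is approached as far as the arm can. A call with a gripper value outside its range is refused whole. The fingers move at their own pace and stop on an object; "newtons" is the grip in N (left out, the last holds). Time passes only in rows, so rows that do not move let the fingers close. It gives the time, the measured TCP pose, the force, the opening and the grip force at its end, in the units of the state.
- arm.get_obs(): the state, without advancing time (a new reading comes with each control period).
- arm.capture(name): name is "scene" or "top" or "wrist"; returns a dict with "img" (480x640x3 uint8, red, green, blue), "mtx" (3x3 intrinsics, pixels), "extrinsics" (4x4, takes a point from camera to world coordinates). Camera axes: x right, y down, z forward; pixel columns grow to the right and rows downward; lengths in mm; the calibration is good to about 2 mm. A picture is of the moment at which its call begins. There is no depth.
- arm.hand_in(): hands the job in; it is judged then, once.
The state is a dict: "t": time; "joints": joint angles; "dq": joint speeds; "joint_efforts": joint torques, N m; "position": TCP position; "tcp_rot": TCP orientation; "wrist_force": force on the tool from outside, world axes, zero at the start; "wrist_torque": the same for the moment, N m; "finger_gap": finger opening in mm; "gripper_force": force on a finger pad.
Only numpy, scipy, OpenCV 4.12 (cv2) and the standard library are available. Lean on these libraries where they do the work, as an engineer would, in place of code of your own. Each camera call takes 0.05 s, during which the arm holds its last target. There are 200 camera calls.

## Working session

There is one attempt and no reset: what is moved stays moved. The work goes in short steps, Python scripts to look and compute and a tool call to move; the robot and the scene stay as the last step left them, time stands still between calls to the robot, and variables do not carry over. Pictures are saved under pics/ and viewed, at most 10 in all, crops included, and the job is handed in when it is done.

Besides the shell and the picture viewer there is one more tool, called after "Request:" in YAML: its name, and indented under it one key for each argument. apply_moves: Moves the arm, as the interface text tells. Its arguments: {"type":"object","properties":{"plan":{"type":"array"},"newtons":{"type":"number"}},"required":["plan"]}

```bash
mkdir -p pics; ls; python3 - <<'E'
from cell import arm
import cv2,numpy as np
for n in("scene","top"):
    c=arm.capture(n);cv2.imwrite(f"pics/{n}0.png",c["img"][:,:,::-1]);print(n,c["mtx"].tolist(),np.round(c["extrinsics"],4).tolist())
o=arm.get_obs();print(o["t"],o["position"],o["tcp_rot"],o["wrist_force"])
E
```

```text
pics
scene [[486.98562567995435, 0.0, 318.13749765567485], [0.0, 486.98562567995435, 239.11476794718], [0.0, 0.0, 1.0]] [[0.1392, 0.5416, -0.8291, 1300.3629], [0.9902, -0.0659, 0.1232, -40.9034], [0.0121, -0.8381, -0.5454, 669.2064], [0.0, 0.0, 0.0, 1.0]]
top [[462.0291688225734, 0.0, 313.52878633865754], [0.0, 462.0291688225734, 236.75279291349239], [0.0, 0.0, 1.0]] [[-0.0295, -0.9894, 0.1419, 325.9087], [-0.9996, 0.0292, -0.0045, 78.3203], [0.0003, -0.142, -0.9899, 1057.4062], [0.0, 0.0, 0.0, 1.0]]
0.1 [ 245.43747987 -574.44163173  204.90740328] [ 9.79688268e-01  2.00525850e-01 -1.50405544e-04 -5.08020401e-04] [0.23688093 1.46495322 0.13299666]
```

View pics/scene0.png

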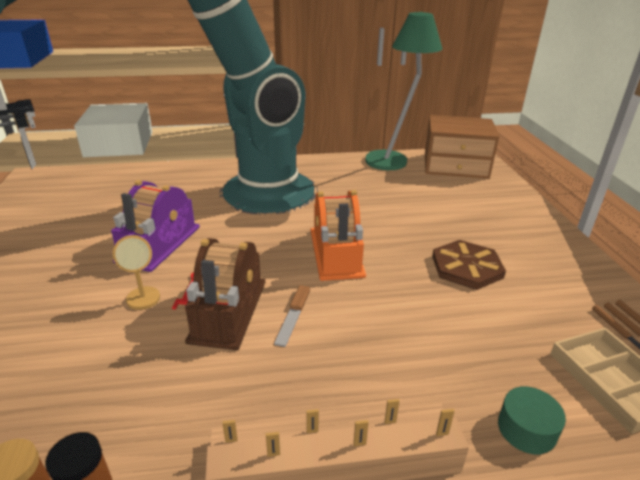

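View pics/top0.png

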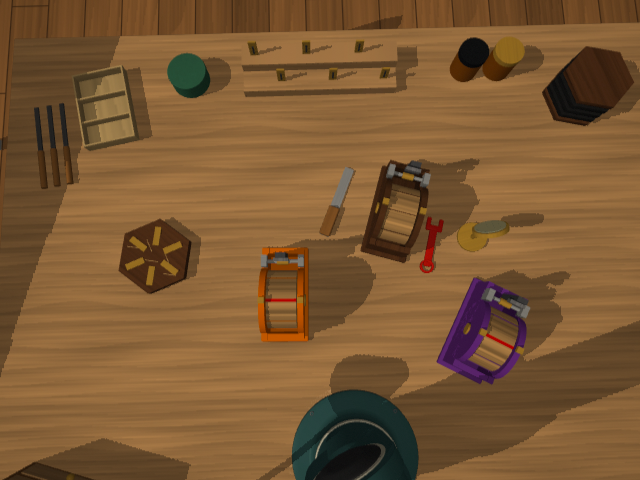

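The scene view has three stand-shaped things. Their top-view pixels are orange (285,295), purple (488,330) and dark wood (398,210). Only the last fits "dark wooden", and it shows no red seam. I'll confirm with an enlarged crop.

```bash
python3 - <<'E'
import cv2
t=cv2.imread("pics/top0.png")[150:270,350:450];s=cv2.imread("pics/scene0.png")[230:350,180:280]
cv2.imwrite("pics/crop1.png",cv2.resize(cv2.hconcat([t,s]),(800,480),interpolation=cv2.INTER_CUBIC))
E
```

```text
(no output)
```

View pics/crop1.png

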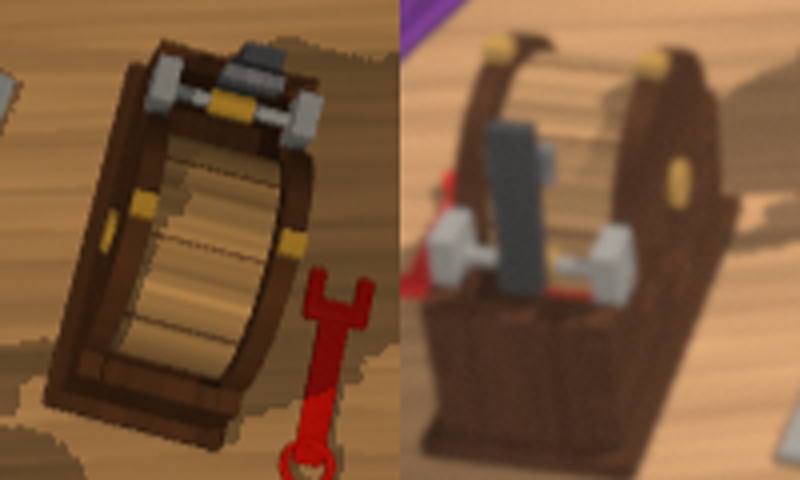

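The crop confirms the dark wooden stand. In the top view its pointers are at about (386,201) and (423,211). Next I compute its pose.

```bash
cat > h.py <<'E'
from cell import arm
import cv2,numpy as np
from scipy.spatial.transform import Rotation as R
def ray(c,uv,z):
    d=c["extrinsics"][:3,:3]@np.linalg.inv(c["mtx"])@[*uv,1.];o=c["extrinsics"][:3,3]
    return o+d*(z-o[2])/d[2]
def proj(c,p):
    E=np.linalg.inv(c["extrinsics"]);q=c["mtx"]@(E[:3,:3]@p+E[:3,3]);return q[:2]/q[2]
E
python3 - <<'E'
from h import *
c=arm.capture("top");im=c["img"]
h=cv2.cvtColor(im,cv2.COLOR_RGB2HSV)
m=cv2.inRange(h,(18,140,120),(32,255,255));m[:, :355]=0;m[:,445:]=0;m[:150]=0;m[265:]=0
n,l,s,ce=cv2.connectedComponentsWithStats(m)
for i in range(1,n): 
    if s[i][4]>8: print(s[i],ce[i])
a,b=[ray(c,u,157) for u in((386.25,201.25),(423.25,210.75))]
print(a,b,(a+b)/2,np.linalg.norm(a-b))
y=(a-b)[:2];x=np.array([y[1],-y[0]]);print("yaw deg",np.degrees(np.arctan2(x[1],x[0])))
# hinge check: yellow hub crop(232,107)
print(ray(c,(350+232/4,150+107/4),100))
# base corners crop (45,403),(222,448) z~0..
print(ray(c,(350+45/4,150+403/4),15),ray(c,(350+222/4,150+448/4),15))
o=arm.get_obs();Rt=R.from_quat(o["tcp_rot"]).as_matrix();print(Rt.round(3))
E
```

```text
[402 173  12   7  55] [407.45454545 176.16363636]
[383 198   7   6  35] [385.6 200.6]
[376 204   3   9  16] [376.9375 207.5625]
[420 207   7   7  38] [423.02631579 210.34210526]
[522.08962976 -72.57791207 157.        ] [ 500.68413786 -144.9920854   157.        ] [ 511.38688381 -108.78499873  157.        ] 75.51163871752071
yaw deg -16.467579129519205
[ 586.470662   -131.28023964  100.        ]
[440.07468703 -33.70851173  15.        ] [ 411.55135056 -132.61468286   15.        ]
[[ 0.92   0.393 -0.   ]
 [ 0.393 -0.92   0.001]
 [-0.    -0.001 -1.   ]]
```

Request:
apply_moves:
  plan:
    - {"turn": 0.1155, "dz": -3, "grip": 0}
    - {"turn": 0.1155, "dz": -3, "grip": 0}
    - {"turn": 0.1155, "dz": -3, "grip": 0}
    - {"turn": 0.1155, "grip": 0}
    - {"turn": 0.1155, "grip": 0}
    - {"turn": 0.1155, "grip": 0}
    - {"dx": 8.1, "dy": -34.8, "grip": 0}
    - {"dx": 8.1, "dy": -34.8, "grip": 0}
    - {"dx": 8.1, "dy": -34.8, "grip": 0}
    - {"dx": 8.1, "dy": -34.8, "grip": 0}
    - {"dx": 8.1, "dy": -34.8, "grip": 0}
    - {"dx": 8.1, "dy": -34.8, "grip": 0}

```text
$.plan[0]: bad value
```

Request:
apply_moves:
  plan:
    - {"dx": 8.1, "dy": -34.8, "grip": 0}
    - {"dx": 8.1, "dy": -34.8, "grip": 0}
    - {"dx": 8.1, "dy": -34.8, "grip": 0}
    - {"dx": 8.1, "dy": -34.8, "grip": 0}
    - {"dx": 8.1, "dy": -34.8, "grip": 0}
    - {"dx": 8.1, "dy": -34.8, "grip": 0}
    - {"dx": 8.1, "dy": -34.8, "grip": 0}
    - {"dx": 8.1, "dy": -34.8, "grip": 0}
    - {"dx": 8.1, "dy": -34.8, "grip": 0}
    - {"grip": 0}
    - {"grip": 0}

```text
$.plan[0]: bad value
```

```bash
cat >> h.py <<'E'
C=np.array([511.8,-108.5]);YAW=np.radians(-16.6)
def st(p): # world -> stand frame
    d=np.array(p[:2])-C;c,s=np.cos(YAW),np.sin(YAW);return np.array([c*d[0]+s*d[1],-s*d[0]+c*d[1],p[2]])
def rep():
    o=arm.get_obs();Rt=R.from_quat(o["tcp_rot"]).as_matrix()
    f=st(np.array([*(o["wrist_force"][:2]+C),o["wrist_force"][2]]))
    print("t%.2f"%o["t"],"stand",st(o["position"]).round(1),"yaw",np.degrees(np.arctan2(Rt[1,0],Rt[0,0])).round(2),"F",f.round(1),"gap",o["finger_gap"])
E
python3 - <<'E'
from h import *
rep()
a=arm.capture("wrist");b=arm.capture("scene");
cv2.imwrite("pics/w1.png",a["img"][:,:,::-1])
s=cv2.resize(b["img"][230:350,160:300,::-1],(560,480),interpolation=cv2.INTER_CUBIC)
w=cv2.resize(a["img"][:,:,::-1],(640,480))
cv2.imwrite("pics/v1.png",cv2.resize(cv2.hconcat([w,s]),(800,320)))
E
```

```text
t0.15 stand [-122.1 -522.6  205. ] yaw 23.14 F [ 0.2  0.2 -0.1] gap 93.77289513519291
```

View pics/v1.png

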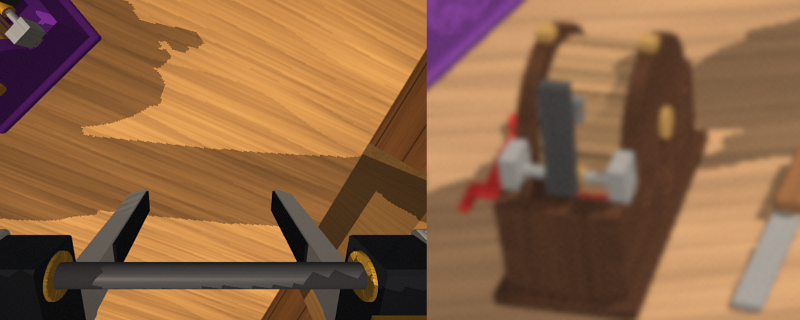

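The wrist view shows the open fingers and no stand. The scene crop shows red in the slot just above the +x end wall, at v1 pixel (595,197), so the seam is probably low on the +x side. The move was refused, probably because each row needs every key.

Request:
apply_moves:
  plan:
    - {"dx": 0, "dy": 0, "turn": 0.1155, "dz": -3, "grip": 0}
    - {"dx": 0, "dy": 0, "turn": 0.1155, "dz": -3, "grip": 0}
    - {"dx": 0, "dy": 0, "turn": 0.1155, "dz": -3, "grip": 0}
    - {"dx": 0, "dy": 0, "dz": 0, "turn": 0.1155, "grip": 0}
    - {"dx": 0, "dy": 0, "dz": 0, "turn": 0.1155, "grip": 0}
    - {"dx": 0, "dy": 0, "dz": 0, "turn": 0.1155, "grip": 0}
    - {"dx": 8.1, "dy": -34.8, "dz": 0, "turn": 0, "grip": 0}
    - {"dx": 8.1, "dy": -34.8, "dz": 0, "turn": 0, "grip": 0}
    - {"dx": 8.1, "dy": -34.8, "dz": 0, "turn": 0, "grip": 0}
    - {"dx": 8.1, "dy": -34.8, "dz": 0, "turn": 0, "grip": 0}
    - {"dx": 8.1, "dy": -34.8, "dz": 0, "turn": 0, "grip": 0}
    - {"dx": 8.1, "dy": -34.8, "dz": 0, "turn": 0, "grip": 0}
  newtons: 20

```text
t: 1.25
position: [352.2, -386.8, 214.5]
tcp_rot: [0.99, -0.144, 0.0, 0.0]
wrist_force: [1.1, -0.1, 0.6]
finger_gap: 17.7
gripper_force: 0.0
```

Request:
apply_moves:
  plan:
    - {"dx": 8.1, "dy": -34.8, "dz": 0, "turn": 0, "grip": 0}
    - {"dx": 8.1, "dy": -34.8, "dz": 0, "turn": 0, "grip": 0}
    - {"dx": 8.1, "dy": -34.8, "dz": 0, "turn": 0, "grip": 0}
    - {"dx": 8.1, "dy": -34.8, "dz": 0, "turn": 0, "grip": 0}
    - {"dx": 8.1, "dy": -34.8, "dz": 0, "turn": 0, "grip": 0}
    - {"dx": 8.1, "dy": -34.8, "dz": 0, "turn": 0, "grip": 0}
    - {"dx": 8.1, "dy": -34.8, "dz": 0, "turn": 0, "grip": 0}
    - {"dx": 8.1, "dy": -34.8, "dz": 0, "turn": 0, "grip": 0}
    - {"dx": 8.1, "dy": -34.8, "dz": 0, "turn": 0, "grip": 0}
    - {"dx": 0, "dy": 0, "dz": 0, "turn": 0, "grip": 0}
    - {"dx": 0, "dy": 0, "dz": 0, "turn": 0, "grip": 0}

```text
t: 2.17
position: [511.5, -107.2, 214.2]
tcp_rot: [0.99, -0.142, -0.0, -0.0]
wrist_force: [-0.8, -1.3, 0.5]
finger_gap: 0.7
gripper_force: 0.0
```

```bash
python3 - <<'E'
from h import *
rep()
a=arm.capture("wrist");b=arm.capture("scene");
s=cv2.resize(b["img"][230:350,160:300,::-1],(560,480),interpolation=cv2.INTER_CUBIC)
cv2.imwrite("pics/v2.png",cv2.resize(cv2.hconcat([a["img"][:,:,::-1],s]),(800,320)))
print(a["extrinsics"].round(3).tolist())
h=cv2.cvtColor(b["img"],cv2.COLOR_RGB2HSV);h[:,:,0]=(h[:,:,0].astype(int)+90)%180
m=cv2.inRange(h,(82,150,60),(98,255,255));m[:230]=0;m[350:]=0;m[:,:160]=0;m[:,300:]=0
n,l,s,ce=cv2.connectedComponentsWithStats(m);print(s[1:].tolist(),ce[1:].tolist())
E
```

```text
t2.17 stand [ -0.7   1.1 214.2] yaw -16.38 F [-0.4 -1.5  0.5] gap 0.699219966763335
[[-0.283, -0.921, -0.267, 589.339], [-0.959, 0.271, 0.079, -131.214], [-0.001, 0.278, -0.961, 393.07], [0.0, 0.0, 0.0, 1.0]]
[[190, 272, 5, 9, 35], [172, 292, 17, 18, 137], [217, 302, 10, 4, 29]] [[192.25714285714287, 276.22857142857146], [180.16058394160584, 301.5109489051095], [221.31034482758622, 303.55172413793105]]
```

View pics/v2.png

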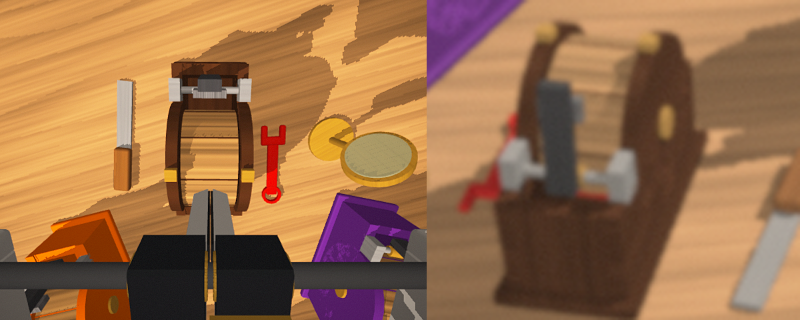

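The wrist view shows the dark stand under the hand. The pointers are at v2 (171,176) and (249,176), and no seam is on the top of the rim. The red sliver above the +x end wall is still there at v2 (595,197), scene (221,303).

```bash
python3 - <<'E'
from h import *
a=arm.capture("wrist");b=arm.capture("scene")
h=cv2.cvtColor(a["img"],cv2.COLOR_RGB2HSV)
m=cv2.inRange(h,(18,140,120),(32,255,255));m[:190]=0;m[240:]=0;m[:,:180]=0;m[:,330:]=0
n,l,s,ce=cv2.connectedComponentsWithStats(m)
P=[]
for i in range(1,n):
    if s[i][4]>30: p=ray(a,ce[i],157);P.append(p);print(s[i],ce[i],p,st(p))
# red ray on cylinder
for uv in((217,303.5),(221.3,302),(221.3,303.5),(221.3,305.5),(226,303.5)):
    d=st(ray(b,uv,0));o=st(b["extrinsics"][:3,3])
    k=np.linspace(0,1,20001)[:,None];q=o+(d-o)*k;r=np.hypot(q[:,0],q[:,2]-85)
    i=np.argmax(r<60.5);x,y,z=q[i];print(uv,"hit" if r[i]<60.5 else "miss",q[i].round(1),np.arctan2(x,z-85).round(2), "min r",r.min().round(1))
E
```

```text
[199 190  45  24 520] [221.14423077 201.19423077] [567.8020996  -66.25216693 157.        ] [ 41.5983618   56.48620056 157.        ]
(217, 303.5) miss [736.4 290.1 669.2] 0.9 min r 61.2
(221.3, 302) hit [52.6  5.9 55.1] 2.09 min r 57.4
(221.3, 303.5) hit [44.3  2.1 43.8] 2.32 min r 60.3
(221.3, 305.5) miss [736.4 290.1 669.2] 0.9 min r 64.1
(226, 303.5) hit [48.7 13.5 49.1] 2.21 min r 59.3
```

Request:
apply_moves:
  plan:
    - {"dx": 8.5, "dy": 0.5, "dz": 15, "turn": 0, "grip": 0}
    - {"dx": 8.5, "dy": 0.5, "dz": 15, "turn": 0, "grip": 0}
    - {"dx": 8.5, "dy": 0, "dz": 15, "turn": 0, "grip": 0}
    - {"dx": 0, "dy": 0, "dz": 10, "turn": 0, "grip": 0}
    - {"dx": 0, "dy": 0, "dz": 6, "turn": 0, "grip": 0}
    - {"dx": 0, "dy": 0, "dz": 3, "turn": 0, "grip": 0}
    - {"dx": 0, "dy": 0, "dz": 0, "turn": 0, "grip": 0}
    - {"dx": 0, "dy": 0, "dz": 0, "turn": 0, "grip": 0}

```text
t: 3.03
position: [535.0, -117.4, 151.0]
tcp_rot: [0.99, -0.144, 0.0, 0.0]
wrist_force: [-0.0, -0.5, 0.0]
finger_gap: 0.5
gripper_force: 0.0
```

```bash
python3 -c "
from h import *
rep()"
```

```text
t3.03 stand [ 24.8  -1.9 151. ] yaw -16.58 F [ 0.1 -0.5  0. ] gap 0.4820844463256153
```

Request:
apply_moves:
  plan:
    - {"dx": 0, "dy": -1, "dz": 2, "turn": 0, "grip": 0}
    - {"dx": 0, "dy": 0, "dz": 2, "turn": 0, "grip": 0}
    - {"dx": 0, "dy": 0, "dz": 0, "turn": 0, "grip": 0}

```text
t: 3.28
position: [535.3, -116.2, 146.4]
tcp_rot: [0.99, -0.144, 0.0, -0.0]
wrist_force: [-0.5, -0.2, 0.1]
finger_gap: 0.2
gripper_force: 0.0
```

Request:
apply_moves:
  plan:
    - {"dx": 0, "dy": 0, "dz": 1, "turn": 0, "grip": 0}
    - {"dx": 0, "dy": 0, "dz": 0, "turn": 0, "grip": 0}

```text
t: 3.45
position: [535.3, -116.3, 145.4]
tcp_rot: [0.99, -0.144, -0.0, 0.0]
wrist_force: [0.4, 0.8, 0.6]
finger_gap: 0.6
gripper_force: 0.0
```

Request:
apply_moves:
  plan:
    - {"dx": 0, "dy": 0, "dz": 1, "turn": 0, "grip": 0}
    - {"dx": 0, "dy": 0, "dz": 0, "turn": 0, "grip": 0}

```text
t: 3.62
position: [535.3, -116.3, 144.3]
tcp_rot: [0.99, -0.144, -0.0, -0.0]
wrist_force: [-0.2, 0.5, -0.4]
finger_gap: 0.7
gripper_force: 0.0
```

Request:
apply_moves:
  plan:
    - {"dx": 0, "dy": 0, "dz": 1, "turn": 0, "grip": 0}
    - {"dx": 0, "dy": 0, "dz": 0, "turn": 0, "grip": 0}

```text
t: 3.78
position: [535.3, -116.3, 143.3]
tcp_rot: [0.99, -0.144, -0.0, -0.0]
wrist_force: [0.5, -1.3, -1.0]
finger_gap: 0.7
gripper_force: 0.0
```

Request:
apply_moves:
  plan:
    - {"dx": 0, "dy": 0, "dz": 1, "turn": 0, "grip": 0}
    - {"dx": 0, "dy": 0, "dz": 0, "turn": 0, "grip": 0}

```text
t: 3.95
position: [535.2, -116.3, 142.3]
tcp_rot: [0.99, -0.144, -0.0, -0.0]
wrist_force: [-0.7, 0.4, -0.6]
finger_gap: 0.9
gripper_force: 0.0
```

Request:
apply_moves:
  plan:
    - {"dx": 0, "dy": 0, "dz": 1, "turn": 0, "grip": 0}
    - {"dx": 0, "dy": 0, "dz": 0, "turn": 0, "grip": 0}

```text
t: 4.12
position: [535.2, -116.3, 141.3]
tcp_rot: [0.99, -0.144, -0.0, -0.0]
wrist_force: [-0.3, 0.5, -0.4]
finger_gap: 0.4
gripper_force: 0.0
```

Request:
apply_moves:
  plan:
    - {"dx": 0, "dy": 0, "dz": 1, "turn": 0, "grip": 0}
    - {"dx": 0, "dy": 0, "dz": 0, "turn": 0, "grip": 0}

```text
t: 4.28
position: [535.3, -116.3, 140.3]
tcp_rot: [0.99, -0.144, -0.0, -0.0]
wrist_force: [0.3, -0.2, 0.2]
finger_gap: 0.3
gripper_force: 0.1
```

Request:
apply_moves:
  plan:
    - {"dx": 0, "dy": 0, "dz": 1, "turn": 0, "grip": 0}
    - {"dx": 0, "dy": 0, "dz": 0, "turn": 0, "grip": 0}

```text
t: 4.45
position: [535.4, -116.3, 139.4]
tcp_rot: [0.99, -0.144, 0.0, -0.0]
wrist_force: [-0.5, 0.3, 1.5]
finger_gap: 0.7
gripper_force: 1.0
```

Request:
apply_moves:
  plan:
    - {"dx": 0, "dy": 0, "dz": 1, "turn": 0, "grip": 0}
    - {"dx": 0, "dy": 0, "dz": 0, "turn": 0, "grip": 0}

```text
t: 4.62
position: [535.6, -116.4, 138.5]
tcp_rot: [0.99, -0.144, 0.0, 0.0]
wrist_force: [-0.0, -1.0, 4.0]
finger_gap: 0.4
gripper_force: 2.1
```

Request:
apply_moves:
  plan:
    - {"dx": -3.5, "dy": 0, "dz": -0.9, "turn": 0, "grip": 0}
    - {"dx": -3.5, "dy": 0, "dz": -0.7, "turn": 0, "grip": 0}
    - {"dx": 0, "dy": 0, "dz": 0, "turn": 0, "grip": 0}

```text
t: 4.87
position: [528.1, -114.2, 140.4]
tcp_rot: [0.99, -0.144, 0.0, 0.0]
wrist_force: [-0.9, 0.2, 4.6]
finger_gap: 0.4
gripper_force: 2.2
```

```bash
python3 -c "
from h import *
rep()"
```

```text
t4.87 stand [ 17.3  -0.8 140.4] yaw -16.57 F [-0.9 -0.   4.6] gap 0.3806718959916255
```

Request:
apply_moves:
  plan:
    - {"dx": -4, "dy": 0, "dz": -0.7, "turn": 0, "grip": 0}
    - {"dx": -4, "dy": 0, "dz": -0.4, "turn": 0, "grip": 0}
    - {"dx": 0, "dy": 0, "dz": 0, "turn": 0, "grip": 0}

```text
t: 5.12
position: [520.1, -111.8, 141.2]
tcp_rot: [0.99, -0.144, -0.0, -0.0]
wrist_force: [-0.3, -0.0, 4.2]
finger_gap: 0.5
gripper_force: 2.1
```

Request:
apply_moves:
  plan:
    - {"dx": -4, "dy": 0, "dz": -0.1, "turn": 0, "grip": 0}
    - {"dx": -4, "dy": 0, "dz": 0, "turn": 0, "grip": 0}
    - {"dx": 0, "dy": 0, "dz": 0, "turn": 0, "grip": 0}

```text
t: 5.37
position: [512.5, -109.5, 141.2]
tcp_rot: [0.99, -0.144, -0.0, -0.0]
wrist_force: [-0.3, 0.5, 4.3]
finger_gap: 0.6
gripper_force: 2.1
```

Request:
apply_moves:
  plan:
    - {"dx": -4, "dy": 0, "dz": 0.1, "turn": 0, "grip": 0}
    - {"dx": -4, "dy": 0, "dz": 0.2, "turn": 0, "grip": 0}
    - {"dx": 0, "dy": 0, "dz": 0, "turn": 0, "grip": 0}

```text
t: 5.62
position: [504.9, -107.2, 140.9]
tcp_rot: [0.99, -0.144, -0.0, -0.0]
wrist_force: [-0.9, 0.3, 5.7]
finger_gap: 0.6
gripper_force: 2.4
```

Request:
apply_moves:
  plan:
    - {"dx": -4, "dy": 0, "dz": 0.4, "turn": 0, "grip": 0}
    - {"dx": -4, "dy": 0, "dz": 0.6, "turn": 0, "grip": 0}
    - {"dx": 0, "dy": 0, "dz": 0, "turn": 0, "grip": 0}

```text
t: 5.87
position: [497.3, -105.0, 139.9]
tcp_rot: [0.99, -0.144, -0.0, -0.0]
wrist_force: [-0.9, 0.7, 5.9]
finger_gap: 0.4
gripper_force: 3.1
```

Request:
apply_moves:
  plan:
    - {"dx": -4, "dy": 0, "dz": 0.9, "turn": 0, "grip": 0}
    - {"dx": -4, "dy": 0, "dz": 1.0, "turn": 0, "grip": 0}
    - {"dx": 0, "dy": 0, "dz": 0, "turn": 0, "grip": 0}

```text
t: 6.12
position: [489.5, -102.6, 137.9]
tcp_rot: [0.99, -0.144, -0.0, -0.0]
wrist_force: [-2.2, 0.5, 7.0]
finger_gap: 0.3
gripper_force: 3.5
```

Request:
apply_moves:
  plan:
    - {"dx": 0, "dy": 0, "dz": -10, "turn": 0, "grip": 0}
    - {"dx": 0, "dy": 0, "dz": -10, "turn": 0, "grip": 0}
    - {"dx": 25, "dy": 0, "dz": 0, "turn": 0, "grip": 0}
    - {"dx": 25, "dy": 0, "dz": 0, "turn": 0, "grip": 0}
    - {"dx": 0, "dy": 0, "dz": 5, "turn": 0, "grip": 0}
    - {"dx": 0, "dy": 0, "dz": 5, "turn": 0, "grip": 0}
    - {"dx": 0, "dy": 0, "dz": 0, "turn": 0, "grip": 0}

```text
t: 6.7
position: [537.3, -117.0, 147.3]
tcp_rot: [0.99, -0.144, -0.001, -0.0]
wrist_force: [-0.2, 0.3, -0.6]
finger_gap: 0.4
gripper_force: 0.0
```

```bash
cat >> h.py <<'E'
def seam(names=("wrist","scene","top"),rr=60):
    for nm in names:
        b=arm.capture(nm);h=cv2.cvtColor(b["img"],cv2.COLOR_RGB2HSV);h[:,:,0]=(h[:,:,0].astype(int)+90)%180
        m=cv2.inRange(h,(82,130,50),(98,255,255));o=st(b["extrinsics"][:3,3]);pts=[]
        k=np.linspace(.2,1,8001)[:,None]
        for v,u in np.argwhere(m):
            d=st(ray(b,(u,v),0))
            if abs(d[0])>200 or abs(d[1])>200: continue
            q=o+(d-o)*k;r=np.hypot(q[:,0],q[:,2]-85);i=np.argmax(r<rr)
            if r[i]<rr and abs(q[i,1])<31: pts.append((np.arctan2(q[i,0],q[i,2]-85),q[i,1]))
        p=np.array(pts)
        print(nm,len(p),*( ["theta mean %.3f med %.3f range %.2f..%.2f y %.0f..%.0f"%(p[:,0].mean(),np.median(p[:,0]),*p[:,0][[p[:,0].argmin(),p[:,0].argmax()]],p[:,1].min(),p[:,1].max())] if len(p) else []))
E
python3 -c "
from h import *
rep();seam()"
```

```text
t6.70 stand [ 26.9  -0.8 147.3] yaw -16.57 F [-0.3  0.2 -0.6] gap 0.4273219290733309
wrist 687 theta mean 1.320 med 1.367 range -0.02..1.45 y -31..31
scene 60 theta mean 1.343 med 1.340 range 1.28..1.41 y -29..27
top 0
```

Request:
apply_moves:
  plan:
    - {"dx": 0, "dy": 0, "dz": 2, "turn": 0, "grip": 0}
    - {"dx": 0, "dy": 0, "dz": 2, "turn": 0, "grip": 0}
    - {"dx": 0, "dy": 0, "dz": 1.5, "turn": 0, "grip": 0}
    - {"dx": 0, "dy": 0, "dz": 0, "turn": 0, "grip": 0}

```text
t: 7.18
position: [538.0, -117.1, 142.3]
tcp_rot: [0.99, -0.144, -0.0, -0.0]
wrist_force: [-1.0, -0.5, 0.0]
finger_gap: 0.5
gripper_force: 0.0
```

Request:
apply_moves:
  plan:
    - {"dx": 0, "dy": 0, "dz": 1, "turn": 0, "grip": 0}
    - {"dx": 0, "dy": 0, "dz": 0, "turn": 0, "grip": 0}

```text
t: 7.35
position: [538.1, -117.2, 141.4]
tcp_rot: [0.99, -0.144, -0.0, -0.0]
wrist_force: [-0.8, 0.1, -0.3]
finger_gap: 0.5
gripper_force: 0.0
```

Request:
apply_moves:
  plan:
    - {"dx": 0, "dy": 0, "dz": 1, "turn": 0, "grip": 0}
    - {"dx": 0, "dy": 0, "dz": 0, "turn": 0, "grip": 0}

```text
t: 7.52
position: [538.2, -117.2, 140.4]
tcp_rot: [0.99, -0.144, -0.0, -0.0]
wrist_force: [-0.7, -0.2, -0.0]
finger_gap: 0.2
gripper_force: 0.0
```

Request:
apply_moves:
  plan:
    - {"dx": 0, "dy": 0, "dz": 1, "turn": 0, "grip": 0}
    - {"dx": 0, "dy": 0, "dz": 0, "turn": 0, "grip": 0}

```text
t: 7.68
position: [538.2, -117.2, 139.4]
tcp_rot: [0.99, -0.144, -0.0, -0.0]
wrist_force: [0.6, 0.1, 0.8]
finger_gap: 0.6
gripper_force: 0.3
```

Request:
apply_moves:
  plan:
    - {"dx": 0, "dy": 0, "dz": 1, "turn": 0, "grip": 0}
    - {"dx": 0, "dy": 0, "dz": 0, "turn": 0, "grip": 0}

```text
t: 7.85
position: [538.3, -117.2, 138.6]
tcp_rot: [0.99, -0.144, 0.0, -0.0]
wrist_force: [-0.1, 0.1, 2.4]
finger_gap: 0.6
gripper_force: 1.2
```

Request:
apply_moves:
  plan:
    - {"dx": 0, "dy": 0, "dz": 0.4, "turn": 0, "grip": 0}
    - {"dx": -4, "dy": 0, "dz": -1.1, "turn": 0, "grip": 0}
    - {"dx": -4, "dy": 0, "dz": -0.9, "turn": 0, "grip": 0}
    - {"dx": 0, "dy": 0, "dz": 0, "turn": 0, "grip": 0}

```text
t: 8.18
position: [530.0, -114.7, 140.5]
tcp_rot: [0.99, -0.144, 0.0, 0.0]
wrist_force: [0.7, 0.1, 4.5]
finger_gap: 0.5
gripper_force: 1.9
```

Request:
apply_moves:
  plan:
    - {"dx": -4, "dy": 0, "dz": -0.9, "turn": 0, "grip": 0}
    - {"dx": -4, "dy": 0, "dz": -0.6, "turn": 0, "grip": 0}
    - {"dx": 0, "dy": 0, "dz": 0, "turn": 0, "grip": 0}

```text
t: 8.43
position: [522.1, -112.3, 141.8]
tcp_rot: [0.99, -0.144, -0.0, -0.0]
wrist_force: [0.1, 0.3, 3.0]
finger_gap: 0.5
gripper_force: 1.6
```

Request:
apply_moves:
  plan:
    - {"dx": -4, "dy": 0, "dz": -0.5, "turn": 0, "grip": 0}
    - {"dx": -4, "dy": 0, "dz": -0.3, "turn": 0, "grip": 0}
    - {"dx": 0, "dy": 0, "dz": 0, "turn": 0, "grip": 0}

```text
t: 8.68
position: [514.4, -110.1, 142.4]
tcp_rot: [0.99, -0.144, -0.0, -0.0]
wrist_force: [-0.9, 0.9, 1.4]
finger_gap: 0.9
gripper_force: 1.1
```

Request:
apply_moves:
  plan:
    - {"dx": 0, "dy": 0, "dz": 0.8, "turn": 0, "grip": 0}
    - {"dx": -4, "dy": 0, "dz": 0.1, "turn": 0, "grip": 0}
    - {"dx": -4, "dy": 0, "dz": 0.1, "turn": 0, "grip": 0}
    - {"dx": 0, "dy": 0, "dz": 0, "turn": 0, "grip": 0}

```text
t: 9.02
position: [507.1, -107.9, 141.6]
tcp_rot: [0.99, -0.144, 0.0, -0.0]
wrist_force: [-0.7, 0.8, 5.5]
finger_gap: 1.0
gripper_force: 2.9
```

Request:
apply_moves:
  plan:
    - {"dx": -4, "dy": 0, "dz": 0.3, "turn": 0, "grip": 0}
    - {"dx": -4, "dy": 0, "dz": 0.5, "turn": 0, "grip": 0}
    - {"dx": 0, "dy": 0, "dz": 0, "turn": 0, "grip": 0}

```text
t: 9.27
position: [499.4, -105.6, 140.8]
tcp_rot: [0.99, -0.144, 0.0, -0.0]
wrist_force: [-0.9, 1.2, 7.6]
finger_gap: 0.1
gripper_force: 3.7
```

```bash
python3 -c "
from h import *
rep();seam(('wrist','scene'))"
```

```text
t9.27 stand [-12.7  -0.7 140.8] yaw -16.56 F [-1.2  0.9  7.6] gap 0.13054496594335224
wrist 1493 theta mean 0.615 med 0.634 range -0.86..1.05 y -31..31
scene 70 theta mean 0.649 med 0.649 range 0.59..0.71 y -6..31
```

Request:
apply_moves:
  plan:
    - {"dx": -4, "dy": 0, "dz": 0.3, "turn": 0, "grip": 0}
    - {"dx": -4, "dy": 0, "dz": 0.5, "turn": 0, "grip": 0}
    - {"dx": 0, "dy": 0, "dz": 0, "turn": 0, "grip": 0}

```text
t: 9.62
position: [491.5, -103.2, 139.8]
tcp_rot: [0.99, -0.144, -0.0, -0.0]
wrist_force: [-1.5, 0.8, 5.3]
finger_gap: 0.7
gripper_force: 3.0
```

Request:
apply_moves:
  plan:
    - {"dx": 0, "dy": 0, "dz": -10, "turn": 0, "grip": 0}
    - {"dx": 0, "dy": 0, "dz": -10, "turn": 0, "grip": 0}
    - {"dx": 20, "dy": 0, "dz": 0, "turn": 0, "grip": 0}
    - {"dx": 20, "dy": 0, "dz": 0, "turn": 0, "grip": 0}
    - {"dx": 0, "dy": 0, "dz": 5, "turn": 0, "grip": 0}
    - {"dx": 0, "dy": 0, "dz": 5, "turn": 0, "grip": 0}
    - {"dx": 0, "dy": 0, "dz": 0, "turn": 0, "grip": 0}

```text
t: 10.2
position: [529.5, -114.7, 149.1]
tcp_rot: [0.99, -0.144, -0.001, -0.0]
wrist_force: [-1.0, 0.2, 0.0]
finger_gap: 0.8
gripper_force: 0.0
```

```bash
python3 -c "
from h import *
rep();seam()"
```

```text
t10.20 stand [ 18.8  -0.9 149.1] yaw -16.57 F [-1.  -0.1  0. ] gap 0.8329905386469876
wrist 1338 theta mean 0.492 med 0.470 range -0.63..1.35 y -31..31
scene 117 theta mean 0.461 med 0.462 range 0.38..0.53 y -30..31
top 4 theta mean 0.419 med 0.418 range 0.41..0.43 y 10..26
```

Request:
apply_moves:
  plan:
    - {"dx": 0, "dy": 0, "dz": 2, "turn": 0, "grip": 0}
    - {"dx": 0, "dy": 0, "dz": 2, "turn": 0, "grip": 0}
    - {"dx": 0, "dy": 0, "dz": 1, "turn": 0, "grip": 0}
    - {"dx": 0, "dy": 0, "dz": 0, "turn": 0, "grip": 0}

```text
t: 10.68
position: [530.3, -114.8, 144.6]
tcp_rot: [0.99, -0.144, -0.0, -0.0]
wrist_force: [0.0, -0.6, 0.2]
finger_gap: 0.3
gripper_force: 0.0
```

Request:
apply_moves:
  plan:
    - {"dx": 0, "dy": 0, "dz": 1, "turn": 0, "grip": 0}
    - {"dx": 0, "dy": 0, "dz": 0, "turn": 0, "grip": 0}

```text
t: 10.85
position: [530.5, -114.9, 143.7]
tcp_rot: [0.99, -0.144, -0.0, -0.0]
wrist_force: [0.4, 0.4, -0.3]
finger_gap: 0.6
gripper_force: 0.0
```

Request:
apply_moves:
  plan:
    - {"dx": 0, "dy": 0, "dz": 1, "turn": 0, "grip": 0}
    - {"dx": 0, "dy": 0, "dz": 0, "turn": 0, "grip": 0}

```text
t: 11.02
position: [530.6, -114.9, 142.8]
tcp_rot: [0.99, -0.144, 0.0, -0.0]
wrist_force: [-0.5, -0.4, 1.7]
finger_gap: 0.6
gripper_force: 0.8
```

Request:
apply_moves:
  plan:
    - {"dx": 0, "dy": 0, "dz": 0.6, "turn": 0, "grip": 0}
    - {"dx": -4, "dy": 0, "dz": -0.6, "turn": 0, "grip": 0}
    - {"dx": -4, "dy": 0, "dz": -0.5, "turn": 0, "grip": 0}
    - {"dx": 0, "dy": 0, "dz": 0, "turn": 0, "grip": 0}

```text
t: 11.35
position: [522.2, -112.4, 143.6]
tcp_rot: [0.99, -0.144, -0.0, -0.0]
wrist_force: [1.2, -0.2, 2.9]
finger_gap: 0.4
gripper_force: 1.4
```

Request:
apply_moves:
  plan:
    - {"dx": -4, "dy": 0, "dz": -0.2, "turn": 0, "grip": 0}
    - {"dx": -4, "dy": 0, "dz": -0.1, "turn": 0, "grip": 0}
    - {"dx": 0, "dy": 0, "dz": 0, "turn": 0, "grip": 0}

```text
t: 11.6
position: [514.5, -110.1, 143.8]
tcp_rot: [0.99, -0.144, -0.0, -0.0]
wrist_force: [-0.8, 1.1, 3.6]
finger_gap: 0.2
gripper_force: 1.9
```

```bash
python3 -c "
from h import *
rep();seam()"
```

```text
t11.60 stand [  3.1  -0.7 143.8] yaw -16.57 F [-1.1  0.9  3.6] gap 0.20387694627657313
wrist 1174 theta mean 0.197 med 0.198 range -0.53..1.09 y -31..31
scene 73 theta mean 0.198 med 0.199 range 0.13..0.26 y -30..31
top 4 theta mean 0.234 med 0.234 range 0.23..0.24 y 14..29
```

Request:
apply_moves:
  plan:
    - {"dx": -3.5, "dy": 0, "dz": 0, "turn": 0, "grip": 0}
    - {"dx": -3.5, "dy": 0, "dz": 0.2, "turn": 0, "grip": 0}
    - {"dx": -3, "dy": 0, "dz": 0.2, "turn": 0, "grip": 0}
    - {"dx": 0, "dy": 0, "dz": 0, "turn": 0, "grip": 0}

```text
t: 12.08
position: [505.1, -107.3, 143.4]
tcp_rot: [0.99, -0.144, 0.0, -0.0]
wrist_force: [0.8, -0.6, 6.6]
finger_gap: 0.3
gripper_force: 3.1
```

Request:
apply_moves:
  plan:
    - {"dx": 0, "dy": 0, "dz": -10, "turn": 0, "grip": 0}
    - {"dx": 0, "dy": 0, "dz": -20, "turn": 0, "grip": 0}
    - {"dx": -20, "dy": 0, "dz": -20, "turn": 0, "grip": 0}
    - {"dx": -20, "dy": 0, "dz": 0, "turn": 0, "grip": 0}
    - {"dx": -20, "dy": 0, "dz": 0, "turn": 0, "grip": 0}
    - {"dx": 0, "dy": 0, "dz": 0, "turn": 0, "grip": 0}

```text
t: 12.58
position: [445.3, -89.6, 193.8]
tcp_rot: [0.99, -0.144, -0.0, 0.0]
wrist_force: [1.1, -0.1, 1.1]
finger_gap: 0.3
gripper_force: 0.0
```

```bash
python3 - <<'E'
from h import *
rep();seam()
a=arm.capture("wrist");b=arm.capture("scene")
u,v=proj(a,np.array([*C,150])).astype(int);print(u,v)
u0,v0=max(0,u-60),max(0,v-60)
s=cv2.resize(b["img"][230:300,185:265,::-1],(400,350),interpolation=cv2.INTER_CUBIC)
w=cv2.resize(a["img"][v0:v0+105,u0:u0+120,::-1],(400,350),interpolation=cv2.INTER_CUBIC)
print(u0,v0);cv2.imwrite("pics/v3.png",cv2.hconcat([w,s]))
cv2.imwrite("pics/wraw.png",a["img"][:,:,::-1])
E
```

```text
t12.58 stand [-69.1  -0.9 193.8] yaw -16.55 F [1.1 0.2 1.1] gap 0.32547991679463734
wrist 1116 theta mean -0.001 med 0.020 range -1.28..0.88 y -31..31
scene 16 theta mean 0.059 med 0.059 range 0.05..0.07 y -23..26
top 0
312 164
252 104
```

View pics/v3.png

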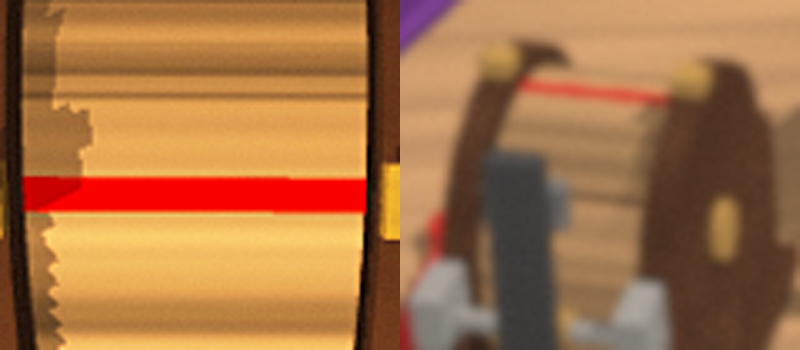

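The wrist crop shows the seam at row 194 and the right pointer spanning rows 163–238, so the seam is almost at the top. I'll measure the remaining offset relative to the pointers.

```bash
cat >> h.py <<'E'
def off():
    a=arm.capture("wrist");h=cv2.cvtColor(a["img"],cv2.COLOR_RGB2HSV);u,v=proj(a,np.array([*C,150]))
    h2=h.copy();h2[:,:,0]=(h[:,:,0].astype(int)+90)%180
    out={}
    for nm,m,z,k in(("seam",cv2.inRange(h2,(84,180,80),(96,255,255)),145,1),("ptr",cv2.inRange(h,(20,170,120),(32,255,255)),159,3)):
        n,l,s,ce=cv2.connectedComponentsWithStats(m)
        for i in range(1,n):
            if s[i][4]>100 and abs(ce[i][1]-v)<45 and abs(ce[i][0]-u)<110:
                x,y,w,hh=s[i][:4]
                print(nm,s[i],*[st(ray(a,(ce[i][0],r),z)).round(1) for r in (y,ce[i][1],y+hh)])
    print("cam",st(a["extrinsics"][:3,3]).round(0))
E
python3 -c "
from h import *
off()"
```

```text
seam [ 397  119   42  136 2908] [ 25.1 -59.  145. ] [-10.2 -61.6 145. ] [-55.8 -64.9 145. ]
seam [ 258  157  104   12 1037] [  4.1   1.4 145. ] [  1.    1.5 145. ] [ -2.8   1.5 145. ]
ptr [230 154  22  22 434] [  6.4  39.1 159. ] [  1.1  39.4 159. ] [ -5.4  39.8 159. ]
ptr [368 154  20  22 365] [  6.4 -35.3 159. ] [  1.  -35.5 159. ] [ -5.5 -35.8 159. ]
cam [ 16.  -2. 372.]
```

The seam is level with the pointers to within about 0.5 mm (0.01 rad). Next is the brake: move over to its +x side and descend.

Request:
apply_moves:
  plan:
    - {"dx": 0, "dy": -1, "dz": -10, "turn": 0, "grip": 0}
    - {"dx": 26, "dy": -1.5, "dz": -5, "turn": 0, "grip": 0}
    - {"dx": 26, "dy": 0, "dz": 0, "turn": 0, "grip": 0}
    - {"dx": 26, "dy": 0, "dz": 0, "turn": 0, "grip": 0}
    - {"dx": 26, "dy": 0, "dz": 0, "turn": 0, "grip": 0}
    - {"dx": 26, "dy": 0, "dz": 0, "turn": 0, "grip": 0}
    - {"dx": 26, "dy": 0, "dz": 0, "turn": 0, "grip": 0}
    - {"dx": 26, "dy": 0, "dz": 0, "turn": 0, "grip": 0}
    - {"dx": 0, "dy": 0, "dz": 15, "turn": 0, "grip": 0}
    - {"dx": 0, "dy": 0, "dz": 15, "turn": 0, "grip": 0}
    - {"dx": 0, "dy": 0, "dz": 12, "turn": 0, "grip": 0}
    - {"dx": 0, "dy": 0, "dz": 0, "turn": 0, "grip": 0}

```text
t: 13.88
position: [622.2, -139.7, 164.0]
tcp_rot: [0.99, -0.144, -0.002, -0.0]
wrist_force: [-0.3, -0.6, -0.7]
finger_gap: 0.5
gripper_force: 0.0
```

```bash
python3 - <<'E'
from h import *
rep();seam(('scene','top'))
b=arm.capture("top");s=arm.capture("scene")
s=cv2.resize(s["img"][200:320,160:280,::-1],(400,400),interpolation=cv2.INTER_CUBIC)
w=cv2.resize(b["img"][130:250,350:470,::-1],(400,400),interpolation=cv2.INTER_CUBIC)
cv2.imwrite("pics/v4.png",cv2.hconcat([w,s]))
E
```

```text
t13.88 stand [114.7   1.7 164. ] yaw -16.57 F [-0.1 -0.7 -0.7] gap 0.5396521404143563
scene 17 theta mean 0.060 med 0.061 range 0.05..0.07 y -23..26
top 100 theta mean 0.010 med 0.010 range -0.05..0.07 y -30..30
```

View pics/v4.png

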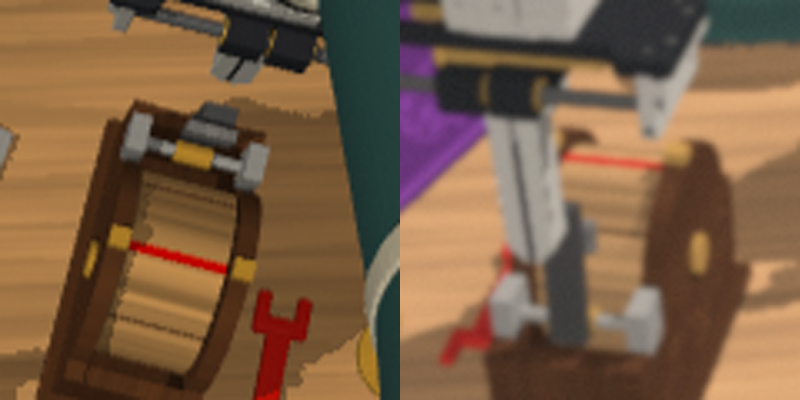

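The top view shows the seam running between both pointers, at (130,245)–(228,270). The shut fingers are on the +x side of the upright brake arm.

Request:
apply_moves:
  plan:
    - {"dx": -6, "dy": 0, "dz": 0, "turn": 0, "grip": 0}
    - {"dx": -4, "dy": 0, "dz": 0, "turn": 0, "grip": 0}
    - {"dx": -2, "dy": 0, "dz": 0, "turn": 0, "grip": 0}
    - {"dx": 0, "dy": 0, "dz": 0, "turn": 0, "grip": 0}

```text
t: 14.42
position: [611.4, -136.3, 166.7]
tcp_rot: [0.99, -0.144, 0.0, 0.0]
wrist_force: [0.9, 0.6, 0.5]
finger_gap: 0.3
gripper_force: 0.0
```

Request:
apply_moves:
  plan:
    - {"dx": -2, "dy": 0, "dz": 0, "turn": 0, "grip": 0}
    - {"dx": -2, "dy": 0, "dz": 0, "turn": 0, "grip": 0}
    - {"dx": 0, "dy": 0, "dz": 0, "turn": 0, "grip": 0}

```text
t: 14.67
position: [607.9, -135.3, 166.3]
tcp_rot: [0.99, -0.144, 0.0, 0.0]
wrist_force: [0.6, 0.6, 0.1]
finger_gap: 0.4
gripper_force: 0.3
```

Request:
apply_moves:
  plan:
    - {"dx": -2, "dy": 0, "dz": 0, "turn": 0, "grip": 0}
    - {"dx": -2, "dy": 0, "dz": 0, "turn": 0, "grip": 0}
    - {"dx": 0, "dy": 0, "dz": 0, "turn": 0, "grip": 0}

```text
t: 14.92
position: [604.2, -134.2, 166.6]
tcp_rot: [0.99, -0.144, 0.0, 0.0]
wrist_force: [2.2, -1.0, 2.4]
finger_gap: 0.5
gripper_force: 1.7
```

```bash
python3 -c "
from h import *
rep()"
```

```text
t14.92 stand [ 95.9   1.8 166.6] yaw -16.57 F [ 2.4 -0.3  2.4] gap 0.5080141511097134
```

Request:
apply_moves:
  plan:
    - {"dx": -3.5, "dy": 0, "dz": -0.2, "turn": 0, "grip": 0}
    - {"dx": -3.5, "dy": 0, "dz": -0.1, "turn": 0, "grip": 0}
    - {"dx": -3.5, "dy": 0, "dz": 0.1, "turn": 0, "grip": 0}
    - {"dx": -3.5, "dy": 0, "dz": 0.3, "turn": 0, "grip": 0}
    - {"dx": 0, "dy": 0, "dz": 0, "turn": 0, "grip": 0}

```text
t: 15.33
position: [589.9, -129.9, 166.1]
tcp_rot: [0.99, -0.144, -0.0, -0.0]
wrist_force: [0.9, 0.1, 2.1]
finger_gap: 0.3
gripper_force: 0.9
```

Request:
apply_moves:
  plan:
    - {"dx": -3.5, "dy": 0, "dz": 0.5, "turn": 0, "grip": 0}
    - {"dx": -3.5, "dy": 0, "dz": 0.6, "turn": 0, "grip": 0}
    - {"dx": -3.5, "dy": 0, "dz": 0.8, "turn": 0, "grip": 0}
    - {"dx": -3.5, "dy": 0, "dz": 1.0, "turn": 0, "grip": 0}
    - {"dx": 0, "dy": 0, "dz": 0, "turn": 0, "grip": 0}

```text
t: 15.75
position: [576.4, -125.9, 162.9]
tcp_rot: [0.99, -0.144, -0.0, -0.0]
wrist_force: [1.0, 0.1, 1.5]
finger_gap: 0.6
gripper_force: 0.7
```

```bash
python3 -c "
from h import *
rep()"
```

```text
t15.75 stand [ 66.9   1.8 162.9] yaw -16.56 F [0.9 0.3 1.5] gap 0.596717040775267
```

Request:
apply_moves:
  plan:
    - {"dx": -3.3, "dy": 0, "dz": 1.1, "turn": 0, "grip": 0}
    - {"dx": -3.3, "dy": 0, "dz": 1.3, "turn": 0, "grip": 0}
    - {"dx": -3.2, "dy": 0, "dz": 1.5, "turn": 0, "grip": 0}
    - {"dx": 0, "dy": 0, "dz": 0, "turn": 0, "grip": 0}

```text
t: 16.08
position: [567.1, -123.2, 159.0]
tcp_rot: [0.99, -0.144, -0.0, -0.0]
wrist_force: [1.7, -0.1, 0.1]
finger_gap: 0.7
gripper_force: 0.7
```

Request:
apply_moves:
  plan:
    - {"dx": -2.2, "dy": 0, "dz": 1.1, "turn": 0, "grip": 0}
    - {"dx": -2.2, "dy": 0, "dz": 1.2, "turn": 0, "grip": 0}
    - {"dx": 0, "dy": 0, "dz": 0, "turn": 0, "grip": 0}

```text
t: 16.33
position: [563.2, -122.0, 156.8]
tcp_rot: [0.99, -0.144, -0.0, -0.0]
wrist_force: [2.8, -0.4, -0.1]
finger_gap: 0.5
gripper_force: 0.9
```

```bash
python3 -c "
from h import *
rep()"
```

```text
t16.33 stand [ 53.1   1.7 156.8] yaw -16.57 F [ 2.8  0.4 -0.1] gap 0.4832122210525654
```

Request:
apply_moves:
  plan:
    - {"dx": -1.3, "dy": 0, "dz": 0.8, "turn": 0, "grip": 0}
    - {"dx": -1.3, "dy": 0, "dz": 0.8, "turn": 0, "grip": 0}
    - {"dx": 0, "dy": 0, "dz": 0, "turn": 0, "grip": 0}

```text
t: 16.58
position: [560.9, -121.3, 155.3]
tcp_rot: [0.99, -0.144, -0.0, -0.0]
wrist_force: [3.4, -0.2, 1.1]
finger_gap: 0.4
gripper_force: 1.1
```

Request:
apply_moves:
  plan:
    - {"dx": -0.8, "dy": 0, "dz": 0.6, "turn": 0, "grip": 0}
    - {"dx": 0, "dy": 0, "dz": 0, "turn": 0, "grip": 0}

```text
t: 16.75
position: [560.3, -121.1, 154.8]
tcp_rot: [0.99, -0.144, -0.0, -0.0]
wrist_force: [2.6, -0.1, 1.1]
finger_gap: 0.7
gripper_force: 1.3
```

Request:
apply_moves:
  plan:
    - {"dx": -0.8, "dy": 0, "dz": 0.6, "turn": 0, "grip": 0}
    - {"dx": 0, "dy": 0, "dz": 0, "turn": 0, "grip": 0}

```text
t: 16.92
position: [559.8, -120.9, 154.3]
tcp_rot: [0.99, -0.144, 0.0, -0.0]
wrist_force: [4.6, -0.5, 2.8]
finger_gap: 0.4
gripper_force: 1.9
```

```bash
python3 -c "
from h import *
rep();seam(('scene','wrist'))"
```

```text
t16.92 stand [ 49.5   1.8 154.3] yaw -16.57 F [4.5 0.8 2.8] gap 0.4307040984765276
scene 11 theta mean 0.062 med 0.058 range 0.05..0.09 y 2..30
wrist 69 theta mean 0.449 med 0.814 range -0.04..0.83 y -31..29
```

Request:
apply_moves:
  plan:
    - {"dx": -0.7, "dy": 0, "dz": 0.6, "turn": 0, "grip": 0}
    - {"dx": 0, "dy": 0, "dz": 0, "turn": 0, "grip": 0}

```text
t: 17.18
position: [559.2, -120.8, 153.8]
tcp_rot: [0.99, -0.144, 0.0, -0.0]
wrist_force: [4.4, -1.8, 3.5]
finger_gap: 0.2
gripper_force: 3.0
```

Request:
apply_moves:
  plan:
    - {"dx": -0.7, "dy": 0, "dz": 0.6, "turn": 0, "grip": 0}
    - {"dx": 0, "dy": 0, "dz": 0, "turn": 0, "grip": 0}

```text
t: 17.35
position: [558.8, -120.6, 153.5]
tcp_rot: [0.99, -0.144, 0.001, 0.0]
wrist_force: [5.7, -1.1, 5.1]
finger_gap: 0.3
gripper_force: 3.7
```

Request:
apply_moves:
  plan:
    - {"dx": -0.7, "dy": 0, "dz": 0.7, "turn": 0, "grip": 0}
    - {"dx": 0, "dy": 0, "dz": 0, "turn": 0, "grip": 0}

```text
t: 17.52
position: [558.4, -120.5, 153.0]
tcp_rot: [0.99, -0.144, 0.001, 0.0]
wrist_force: [6.4, -1.8, 7.0]
finger_gap: 0.6
gripper_force: 4.7
```

Request:
apply_moves:
  plan:
    - {"dx": 1, "dy": 0, "dz": -1, "turn": 0, "grip": 0}
    - {"dx": 2, "dy": 0, "dz": -2, "turn": 0, "grip": 0}
    - {"dx": 3, "dy": 0, "dz": -4, "turn": 0, "grip": 0}
    - {"dx": 6, "dy": 0, "dz": -10, "turn": 0, "grip": 0}
    - {"dx": 0, "dy": 0, "dz": -20, "turn": 0, "grip": 0}
    - {"dx": -30, "dy": 0, "dz": -10, "turn": 0, "grip": 0}
    - {"dx": -30, "dy": 0, "dz": 0, "turn": 0, "grip": 0}
    - {"dx": -30, "dy": 0, "dz": 0, "turn": 0, "grip": 0}
    - {"dx": -30, "dy": 0, "dz": 0, "turn": 0, "grip": 0}
    - {"dx": 0, "dy": 0, "dz": 0, "turn": 0, "grip": 0}
    - {"dx": 0, "dy": 0, "dz": 0, "turn": 0, "grip": 0}

```text
t: 18.43
position: [453.8, -89.5, 200.4]
tcp_rot: [0.99, -0.144, 0.0, 0.0]
wrist_force: [0.9, -0.4, 0.2]
finger_gap: 0.2
gripper_force: 0.0
```

```bash
python3 - <<'E'
from h import *
rep();seam(('scene',));off()
a=arm.capture("wrist");s=arm.capture("scene")
s=cv2.resize(s["img"][230:340,180:270,::-1],(400,489),interpolation=cv2.INTER_CUBIC)
u,v=proj(a,np.array([*C,150])).astype(int);v0=max(0,v-110)
w=cv2.resize(a["img"][v0:v0+171,u-70:u+70,::-1],(400,489),interpolation=cv2.INTER_CUBIC)
cv2.imwrite("pics/v5.png",cv2.hconcat([w,s]))
E
```

```text
t18.43 stand [-61.    1.6 200.4] yaw -16.56 F [ 1.  -0.1  0.2] gap 0.17245705377528045
scene 23 theta mean 0.065 med 0.064 range 0.05..0.09 y -23..30
seam [ 398  126   41  132 2772] [ 27.2 -58.7 145. ] [ -8.6 -61.3 145. ] [-54.4 -64.7 145. ]
seam [265 168  99  10 897] [  2.9   1.6 145. ] [  0.5   1.6 145. ] [ -3.1   1.6 145. ]
ptr [237 164  22  20 399] [  6.2  39.2 159. ] [  1.   39.4 159. ] [ -5.   39.7 159. ]
ptr [370 164  22  21 399] [  6.2 -36.3 159. ] [  1.  -36.5 159. ] [ -5.6 -36.8 159. ]
cam [ 21.   1. 379.]
```

View pics/v5.png

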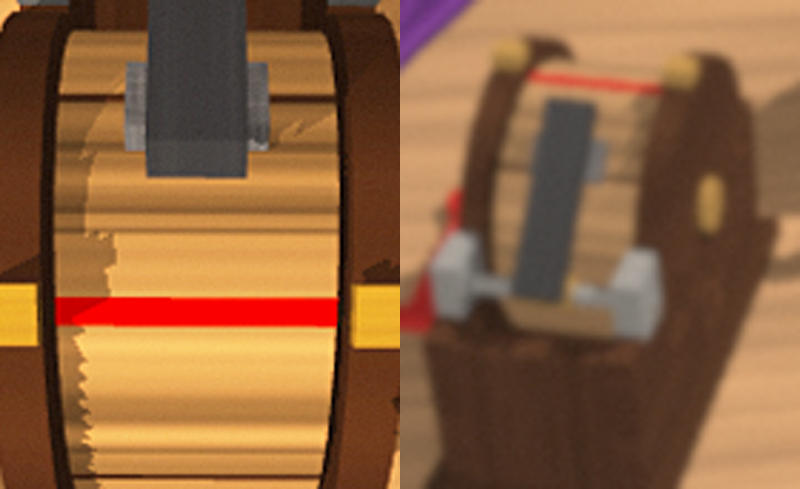

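The wrist view shows the seam at row 311, level with the pointers (centre about row 315). The brake arm is down with its felt pad on the rim at (197,110), and the hand is clear.

```bash
python3 -c "
from cell import arm
print(arm.hand_in())"
```

```text
the job is handed in; nothing more can be done
None
```

The job is handed in: the red seam stands level with the brass pointers to within about 0.5 mm, the brake's felt pad bears on the rim, the hand is clear, and at about 18 s the highest measured force was about 8 N on the wheel and 10 N on the brake.

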